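Let the bench lift down level with the step

ROBOT

A 6-joint arm with a two-finger parallel gripper is mounted at the origin on the work surface. World frame = base frame: x ahead of the robot, y to its left, z up, the work surface at z = 0. Lengths are in mm, angles in rad, forces in N, time in s.
With the tool pointing down it reaches from about 275 to 825 mm from the base axis. Payload 4.9 kg.
Tool frame: the origin (TCP) lies at the very end of the fingers, on their centre line; the grasp point (between the pads) lies 19 mm behind it; z points along the fingers, y is the direction in which the jaws open and shut (so a half turn about z gives the same grasp; the last joint's range is limited). The gripper opens to 85 mm and grips with 20 to 120 N. Pads are 22 mm wide; open, the fingers measure 114 mm over their backs; the gripper's body (76 mm by 85 mm) begins 54 mm behind the grasp point. The pads swing forward as they close: fully open they stand 13 mm farther back than shut.
Start: joints at [-1.302, 0.326, -0.193, 1.052, 0, 1.437], TCP at [215.611, -505.995, 231.281] pointing down, gripper open.
Joint ranges: [-2.65, 2.65], [-0.97, 1.79], [-1.3, 1.35], [-1.93, 2.1], [-1.47, 1.37], [-3.14, 3.14]. Speed limits (rad/s): [2.57, 2.57, 3.14, 3.14, 3.14, 3.14].

INTERFACE

Orientations are given as [roll, pitch, yaw] about the fixed x, y, z axes, in that order (R = Rz(yaw) Ry(pitch) Rx(roll)).
In Python, from bench import bot, solve_ik, imaging gives the robot as it stands. Calls block until the motion is done:
- bot.move_ptp(position, orientation): joint-space move of the TCP to a pose.
- bot.movel(position, rot=None, max_speed=150, threshold=None): straight line of the TCP; rot=None keeps the orientation; max_speed is the mean speed in mm/s. With threshold (N) it stops when the force on the tool has changed by that much, and returns True; else False.
- bot.move_j(angles): joint-space move.
- bot.grip(opening, effort=None): opening from 0.0 (shut) to 1.0 (fully open); effort is the grip in N (None keeps the last); returns when the fingers have stopped.
- bot.dwell(seconds).
- solve_ik(position, orientation): joint angles nearest the present ones, or None.
- bot.get_state(): the state.
- imaging.capture(name): name is "side" or "top"; returns the picture (384x512x3 uint8, blue, green, red); there is no depth.
- imaging.camera_model(name): a dict with "K" (3x3 intrinsics, pixels), "position" and "rotation" of the camera in the world. Camera axes: x right, y up, looking along -z (the intrinsics and any distortion apply to the point x, -y, -z); pixel columns grow to the right and rows downward; lengths in mm; the calibration is good to about 2 mm. A picture is of the moment at which its call begins. camera_model takes no time and is no camera call.
A pose or a line that the arm cannot do raises bot.IKError and nothing moves.
- bot.sign_off(): hands the job in, once; it reports no verdict.
The state is a dict: "t": time; "qpos": joint angles; "joint_velocities": joint speeds; "effort": joint torques, N m; "tcp_pos": TCP position; "orientation": TCP orientation; "contact_force": force on the tool from outside, world axes, zero at the start; "wrist_torque": the same for the moment, N m; "opening": opening from 0.0 (shut) to 1.0 (fully open).
Only numpy, scipy, OpenCV 4.12 (cv2) and the standard library are available. Lean on these libraries where they do the work, as an engineer would, in place of code of your own. Each camera call takes 0.05 s, during which the arm holds its last target. There are 200 camera calls.

TASK

The platform of the small hydraulic lift, with a bottle standing on it, is raised too high: bring its top level with the top of the wooden step beside it, to within about 6 mm, so that the bottle can be slid across. Crack the T-handled release valve open a fraction of a turn counter-clockwise so that the platform sinks slowly (never faster than about 3 cm/s), then shut the valve fully again and let go. Touch only the valve, and leave the bottle standing and the things around undisturbed: the lift cannot be raised again.

Things in the scene. Friction and masses are not known exactly. Their poses are not given: they have to be found in the camera images.
- lift: Fixed grey hydraulic lift: base 320 x 120 x 30 mm. Origin on the bench directly under the valve's axis; the base runs from x = -60 to +260 mm and y = -60 to +60 mm of its frame. x points from the valve to the platform, whose centre is 170 mm along x. The valve stands on an aluminium block 56 x 56 mm whose brass collar ends 64 mm above the bench.
- valve (a joint): Opening of the release valve in rad: 0 = fully shut (as it starts); counter-clockwise seen from above opens it; stop at 1.5. Stiff (0.1 to 0.2 N m); stays where left. The platform holds still up to an opening of 0.35 to 0.8 (depends on the unknown load), beyond that sinks at a steady speed, about 7 mm/s per further 0.1 rad, and stops at once when the valve is turned back below it.
- valve_bar (a point): Centre of the valve's steel T-bar, on the valve's axis, 92 mm above the bench. The bar is 64 mm long, 13 mm thick and 24 mm high (80 to 104 mm above the bench), on a 16 mm round stem. Shut, the bar lies along the lift's x; this frame turns with the bar, its x along the bar. Free space all around it for 90 mm.
- platform: Square aluminium platform of the lift, 140 x 140 x 10 mm, on a steel ram; moves only up and down. Origin at the centre of its top face. It starts 158 mm above the bench and its lowest possible height is 88 mm. It only sinks, under its own weight.
- step_top (a point): Centre of the top face of the fixed wooden step (about 150 x 120 mm, plain pale wood, top 105 to 130 mm above the bench) that stands left or right of the platform with a gap of about 15 mm. The platform's top must end at this height.
- bottle: Amber glass bottle, 72 mm across, 125 mm high, about 0.3 kg, standing upright on the platform. Origin at the centre of its underside, z up.
- slide_case: Fixed flat grey plastic case, 142 x 112 x 45 mm, on the other side of the platform from the step; not used. Origin at the centre of its underside.
- beaker: Empty glass beaker, 72 mm across, 95 mm high, loose on the bench; a bystander. Origin at the centre of its underside.
- wash_bottle: White plastic bottle with a red cap, 72 mm across, 170 mm high, loose on the bench; a bystander. Origin at the centre of its underside.
- jar: Glass jar with a brass lid, 68 mm across, 80 mm high, loose on the bench; a bystander. Origin at the centre of its underside.
There are look-alikes about, which are no part of the job. There is more than one size of the bottle; the one meant has the size given above.

How it is judged:
By the outcome, as a careful person would: the job done as asked, in the order asked, and still so for the second after the job is handed in, with the robot touching nothing.
It also fails if it takes over 56 s, if anything falls off the work surface, if the arm or the gripper's body presses on something with over 40 N, if the wrist force passes 120 N, or if a joint passes its speed limit or range.

## Working session

There is one attempt and no reset: what is moved stays moved. The work goes in short steps, each a Python script; the robot and the scene stay as the last script left them, time stands still between calls to the robot, and variables do not carry over. Pictures are saved under pics/ and viewed, about 8 in all and at most 12, crops included, and the job is handed in when it is done.

```bash
mkdir -p pics; ls; python3 - <<'E'
from bench import bot, imaging
import cv2
for n in("side","top"):
    cv2.imwrite(f"pics/{n}0.png",imaging.capture(n)); m=imaging.camera_model(n); print(n,m)
print(bot.get_state())
E
```

```text
pics
side {'K': array([[382.7037169 ,   0.        , 252.12214543],
       [  0.        , 382.7037169 , 196.06836881],
       [  0.        ,   0.        ,   1.        ]]), 'position': array([ 412.2074638 , -637.85466655,  945.70574587]), 'rotation': array([ 0.70363782, -0.01808862, -0.26401304])}
top {'K': array([[374.90171724,   0.        , 261.92881459],
       [  0.        , 374.90171724, 190.90307638],
       [  0.        ,   0.        ,   1.        ]]), 'position': array([ 504.18061186,    9.41468329, 1039.7108085 ]), 'rotation': array([ 0.12144275, -0.00942768, -1.54255194])}
{'t': 0.1, 'qpos': array([-1.30219419e+00,  3.26874311e-01, -1.93483339e-01,  1.05202339e+00,
        2.73576692e-05,  1.43660943e+00]), 'joint_velocities': array([-0.00050898, -0.00077014,  0.00158653, -0.00016343, -0.00072682,
        0.00247005]), 'effort': array([ 8.65563616e-04, -4.44239831e+01,  2.63037890e+01,  7.90790305e-03,
       -1.09225421e-04,  6.51698940e-06]), 'tcp_pos': array([ 215.47520154, -505.45844593,  230.57788403]), 'orientation': array([-3.14002584e+00, -2.39121963e-04,  4.02788817e-01]), 'contact_force': array([-0.27770579,  1.72454258, -0.15091215]), 'wrist_torque': array([-0.02077675, -0.03783138,  0.0705833 ]), 'opening': 0.9981896656241578}
```

View pics/side0.png

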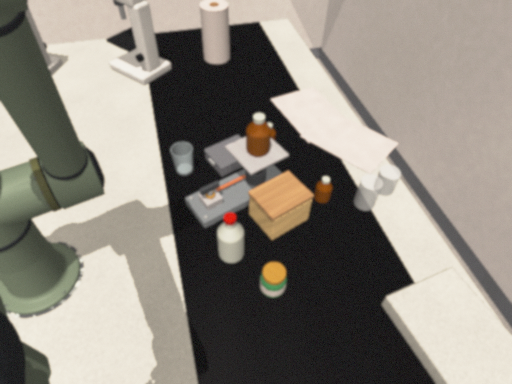

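View pics/top0.png

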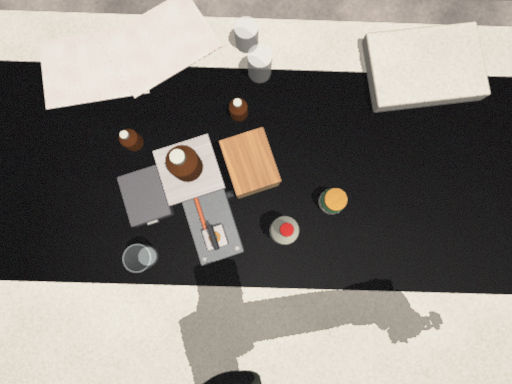

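The pictures show the lift with the valve at about top (216,237), the platform at (189,170), the step at (250,162), the case at (145,195), and the bystanders clear of the valve. Next I'll zoom in for the geometry.

```bash
python3 - <<'E'
import cv2,numpy as np
a=cv2.resize(cv2.imread("pics/top0.png")[120:280,110:300],None,fx=4,fy=4,interpolation=cv2.INTER_CUBIC)[:600]
b=cv2.resize(cv2.imread("pics/side0.png")[110:250,180:330],None,fx=5,fy=5,interpolation=cv2.INTER_CUBIC)[:600]
cv2.imwrite("pics/topc.png",a[:,:800]);cv2.imwrite("pics/sidec.png",b[:,:800])
E
```

```text
(no output)
```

View pics/topc.png

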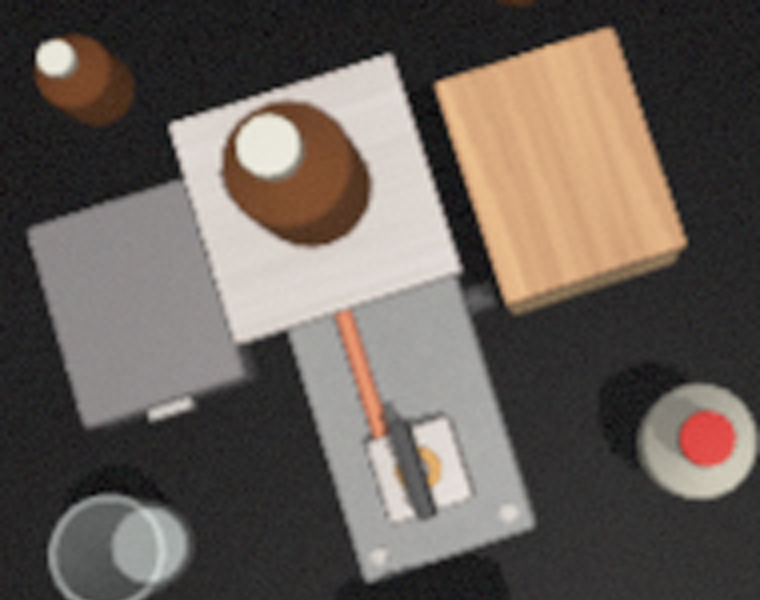

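View pics/sidec.png

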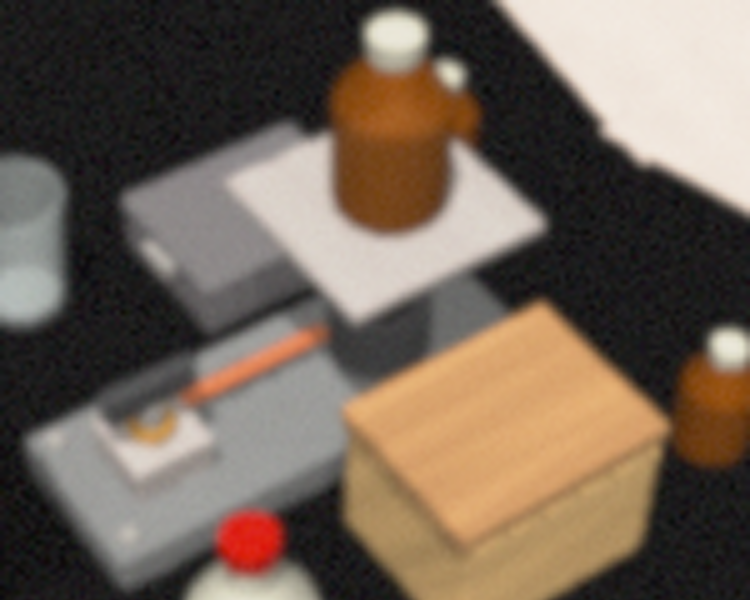

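Top crop: the T-bar runs (390,405)–(428,518) over the collar at (418,468). All step corners and most platform corners are visible in both views. I'll refine these edges to sub-pixel and triangulate.

```bash
cat > h.py <<'E'
import cv2,numpy as np
from scipy.spatial.transform import Rotation as Ro
from scipy.ndimage import map_coordinates
from bench import bot,imaging,solve_ik
def cam(n):
    m=imaging.camera_model(n);return m["K"],m["position"],Ro.from_euler("xyz",m["rotation"]).as_matrix()
CAM={n:cam(n) for n in("side","top")}
F=np.diag([1,-1,-1.])
def P(n):
    K,p,R=CAM[n];A=F@R.T;return K@np.c_[A,-A@p]
def proj(n,X):
    h=np.c_[np.atleast_2d(X),np.ones(len(np.atleast_2d(X)))]@P(n).T;return h[:,:2]/h[:,2:]
def on_plane(n,uv,z):
    K,p,R=CAM[n];d=(R@F@np.linalg.inv(K)@np.c_[np.atleast_2d(uv),np.ones(len(np.atleast_2d(uv)))].T).T
    return p+d*((z-p[2])/d[:,2:])
def tri(a,b):
    X=cv2.triangulatePoints(P("side"),P("top"),np.float64(a).T,np.float64(b).T);return (X[:3]/X[3]).T
def refine(img,c,rng,w=4,ch=None):
    """quad corners c (px); rng[i] = visible part of edge i->i+1; line fits, intersected"""
    g=cv2.GaussianBlur(img,(0,0),0.8).astype(float);g=g.mean(2) if ch is None else g[:,:,ch]
    L=[];s=np.arange(-w,w+.01,.25);c=np.float64(c);cen=c.mean(0)
    for i in range(len(c)):
        a,b=c[i],c[(i+1)%len(c)];d=(b-a)/np.linalg.norm(b-a);n=np.array([-d[1],d[0]])
        if n@(cen-a)<0:n=-n          # n points inward: bright inside
        pts=[]
        for t in np.linspace(*rng[i],25):
            q=a+t*(b-a)+s[:,None]*n;v=map_coordinates(g,[q[:,1],q[:,0]],order=1)
            k=np.gradient(v);k=np.clip(k,0,None);j=k.argmax();sl=slice(max(j-4,0),j+5)
            pts.append(a+t*(b-a)+n*(k[sl]@s[sl]/(k[sl].sum()+1e-9)))
        vx,vy,x,y=cv2.fitLine(np.float32(pts),cv2.DIST_HUBER,0,.01,.01).ravel();L.append(np.cross([x,y,1],[x+vx,y+vy,1]))
    o=[np.cross(L[i-1],L[i]) for i in range(len(c))]
    return np.array([q[:2]/q[2] for q in o])
TO=lambda c:np.float64(c)/4+[110,120]-.375
SO=lambda c:np.float64(c)/5+[180,110]-.4
E
cat > m0.py <<'E'
from h import *
s=cv2.imread("pics/side0.png");t=cv2.imread("pics/top0.png");M=(.15,.85)
# order far-left, far-right, near-right, near-left
st_t=refine(t,TO([(435,83),(612,28),(685,243),(513,303)]),[M]*4,w=3)
st_s=refine(s,SO([(545,300),(668,428),(462,545),(345,410)]),[M]*4,w=3)
X=tri(st_s,st_t);print("step\n",X.round(1),X[:,2].mean())
pt_t=refine(t,TO([(170,123),(390,54),(461,270),(240,342)]),[M]*4,w=3)
pt_s=refine(s,SO([(350,108),(547,222),(355,320),(228,182)]),[(.6,.9),M,M,(.1,.5)],w=3)
Y=tri(pt_s,pt_t);print("plat\n",Y.round(1),Y[:,2].mean())
print("px",pt_s.round(1).tolist(),pt_t.round(1).tolist())
Y2=on_plane("top",pt_t,158);print(Y2.round(1));c=Y2[:,:2].mean(0)
ax=(Y2[0]+Y2[1]-Y2[2]-Y2[3])[:2];yaw=np.arctan2(ax[1],ax[0]);u=np.array([np.cos(yaw),np.sin(yaw)])
print("yaw",yaw,"centre",c,"valve",c-170*u)
b=on_plane("top",TO([(390,405),(428,518)]),104);print("bar ends",b.round(1),"mid",b.mean(0))
b=on_plane("side",SO([(105,400),(195,358)]),104);print("bar ends side",b.round(1),"mid",b.mean(0))
E
python3 m0.py
```

```text
step
 [[745.6 119.7 107.3]
 [786.2   6.3 109.7]
 [646.9 -43.3 105.6]
 [599.8  64.7 112.7]] 108.82501581949847
plat
 [[700.1 276.1 143.5]
 [756.2 140.2 149.9]
 [619.1  93.  148.1]
 [571.7 223.6 154.8]] 149.06001836198345
px [[258.6, 130.9], [291.4, 154.4], [249.8, 174.2], [224.1, 145.2]] [[151.4, 150.6], [207.4, 132.5], [225.0, 186.9], [168.5, 205.2]]
[[701.3 271.3 158. ]
 [750.  139.7 158. ]
 [619.   91.9 158. ]
 [571.7 222.9 158. ]]
yaw 0.3537192153770141 centre [660.50006579 181.41924222] valve [501.02461142 122.53308548]
bar ends [[539.5 137.9 104. ]
 [470.8 111.4 104. ]] mid [505.15282862 124.65092705 104.        ]
bar ends side [[474.  108.6 104. ]
 [531.7 128.3 104. ]] mid [502.87888904 118.49627363 104.        ]
```

```bash
cat >> m0.py <<'E'
def over(img,x0,y0,w,h,k,qs,name):
    o=cv2.resize(img[y0:y0+h,x0:x0+w],None,fx=k,fy=k,interpolation=cv2.INTER_CUBIC)
    for q,col in qs:
        cv2.polylines(o,[np.int32(((q+.5-[x0,y0])*k).round())],True,col,1)
    return o
Z=lambda n,Y,z:proj(n,np.c_[Y[:,:2],np.full(4,z)])
A=over(s,222,120,98,118,5,[(st_s,(0,0,255)),(pt_s,(0,0,255)),(Z("side",Y2,158),(0,255,0))],"")
B=over(t,148,125,140,85,5,[(st_t,(0,0,255)),(pt_t,(0,0,255))],"")[:,:]
B=cv2.resize(B,None,fx=.44,fy=.44) if 0 else B
o=np.zeros((590,800,3),np.uint8);o[:,:490]=A;B=cv2.resize(B[:,250:],None,fx=.68,fy=.68,interpolation=cv2.INTER_AREA);B=B[:590,:310];o[:B.shape[0],490:490+B.shape[1]]=B
cv2.imwrite("pics/ov.png",o)
E
python3 m0.py >/dev/null
```

```text
(no output)
```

View pics/ov.png

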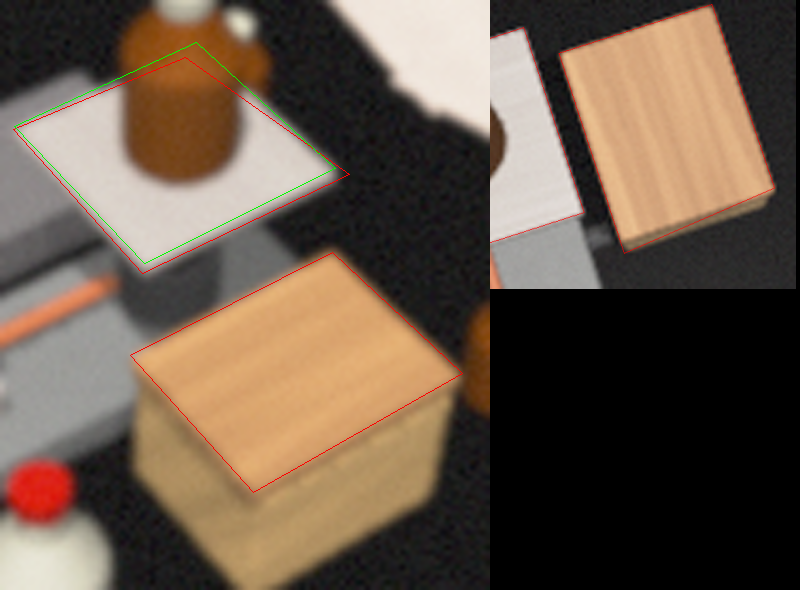

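```bash
cat > m1.py <<'E'
from h import *
import io,contextlib
with contextlib.redirect_stdout(io.StringIO()): exec(open("m0.py").read())
def prof(img,a,b,inn,name,r=(.2,.8)):
    d=(b-a)/np.linalg.norm(b-a);n=np.array([-d[1],d[0]]);n=n if n@(inn-a)>0 else -n
    sv=np.arange(-6,6.1,.5);t=np.linspace(*r,40)
    q=(a+t[:,None]*(b-a))[:,None]+sv[None,:,None]*n
    v=np.stack([map_coordinates(img[:,:,c].astype(float),[q[...,1],q[...,0]],order=1).mean(0) for c in range(3)])
    print(name);print(" s ",*["%4.1f"%k for k in sv]);[print(" "+"BGR"[c],*["%4d"%k for k in v[c]]) for c in(0,2)]
cp=pt_s.mean(0)
prof(s,pt_s[1],pt_s[2],cp,"plat side FR-NR");prof(s,pt_s[2],pt_s[3],cp,"plat side NR-NL");prof(s,pt_s[0],pt_s[1],cp,"plat side FL-FR",(.6,.9));prof(s,pt_s[3],pt_s[0],cp,"plat side NL-FL",(.1,.5))
prof(t,st_t[2],st_t[3],st_t.mean(0),"step top NR-NL");prof(t,st_t[1],st_t[2],st_t.mean(0),"step top FR-NR")
prof(t,pt_t[2],pt_t[3],pt_t.mean(0),"plat top NR-NL")
prof(s,st_s[1],st_s[2],st_s.mean(0),"step side FR-NR");prof(s,st_s[2],st_s[3],st_s.mean(0),"step side NR-NL")
E
python3 m1.py
```

```text
plat side FR-NR
 s  -6.0 -5.5 -5.0 -4.5 -4.0 -3.5 -3.0 -2.5 -2.0 -1.5 -1.0 -0.5  0.0  0.5  1.0  1.5  2.0  2.5  3.0  3.5  4.0  4.5  5.0  5.5  6.0
 B   67   66   66   65   65   64   62   62   66   74   87  105  125  145  164  180  190  196  200  201  201  201  201  201  200
 R   68   67   66   66   66   65   64   64   69   79   94  114  136  159  180  197  208  214  217  218  218  218  218  217  217
plat side NR-NL
 s  -6.0 -5.5 -5.0 -4.5 -4.0 -3.5 -3.0 -2.5 -2.0 -1.5 -1.0 -0.5  0.0  0.5  1.0  1.5  2.0  2.5  3.0  3.5  4.0  4.5  5.0  5.5  6.0
 B  103  103  104  105  105  105  105  106  108  113  122  134  149  165  178  188  194  198  200  202  202  202  202  201  201
 R  107  107  108  108  108  108  109  110  113  119  130  145  163  180  195  206  212  215  217  218  218  218  218  218  218
plat side FL-FR
 s  -6.0 -5.5 -5.0 -4.5 -4.0 -3.5 -3.0 -2.5 -2.0 -1.5 -1.0 -0.5  0.0  0.5  1.0  1.5  2.0  2.5  3.0  3.5  4.0  4.5  5.0  5.5  6.0
 B   26   25   25   25   26   26   28   31   38   50   68   91  116  140  160  176  186  192  195  196  196  196  196  195  195
 R   25   24   24   24   
[... 1805 characters left out ...]
2.0  2.5  3.0  3.5  4.0  4.5  5.0  5.5  6.0
 B   99   99  100  101  102  101   98   94   90   88   89   93   98  102  105  107  108  108  108  109  110  111  112  113  114
 R  178  180  182  185  187  187  183  178  173  171  176  185  196  205  211  214  215  215  216  217  218  220  221  222  223
step side NR-NL
 s  -6.0 -5.5 -5.0 -4.5 -4.0 -3.5 -3.0 -2.5 -2.0 -1.5 -1.0 -0.5  0.0  0.5  1.0  1.5  2.0  2.5  3.0  3.5  4.0  4.5  5.0  5.5  6.0
 B   95   95   94   92   89   86   82   80   79   79   81   86   92   97  102  105  107  108  109  109  109  108  108  108  109
 R  166  167  166  164  160  155  151  148  148  151  158  170  183  195  205  211  214  216  216  216  216  216  216  216  217
```

```bash
cat > m2.py <<'E'
from h import *
s=cv2.imread("pics/side0.png");t=cv2.imread("pics/top0.png");M=(.12,.88)
def it(img,c,rng,ws=(3,2.5,2.5,2.5)):
    for w in ws: c=refine(img,c,rng,w=w,ch=2)
    return c
st_t=it(t,TO([(435,83),(612,28),(685,243),(513,303)]),[M,M,M,M],(2,1.5,1.5))
st_s=it(s,SO([(545,300),(668,428),(462,545),(345,410)]),[M]*4)
pt_t=it(t,TO([(170,123),(390,54),(461,270),(240,342)]),[M]*4)
pt_s=it(s,SO([(350,108),(547,222),(355,320),(228,182)]),[(.68,.92),M,M,(.08,.45)])
for nm,a,b,z in(("step",st_s,st_t,110),("plat",pt_s,pt_t,158)):
    X=tri(a,b);T=on_plane("top",b,z);S=on_plane("side",a,z)
    e=lambda Q:[round(float(np.linalg.norm(Q[i]-Q[i-1])),1) for i in range(4)]
    print(nm,X.round(1).tolist(),X[:,2].mean().round(1));print(" top edges",e(T)," side edges",e(S));print(" side-top",(S-T)[:,:2].round(1).tolist());print(" reproj",(proj("side",X)-a).round(2).tolist())
np.savez("q0.npz",st_t=st_t,st_s=st_s,pt_t=pt_t,pt_s=pt_s)
def draw(img,x0,y0,w,h,k,qs):
    o=cv2.resize(img[y0:y0+h,x0:x0+w],None,fx=k,fy=k,interpolation=cv2.INTER_CUBIC)
    for q in qs: cv2.polylines(o,[np.int32(((q+.5-[x0,y0])*k).round())],True,(0,0,255),1)
    return o
o=np.zeros((590,800,3),np.uint8);A=draw(s,222,120,98,118,5,[st_s,pt_s]);o[:,:490]=A
B=draw(t,218,125,62,75,5,[st_t]);o[:375,490:]=B;cv2.imwrite("pics/ov2.png",o)
E
python3 m2.py
```

```text
step [[745.7, 119.8, 107.6], [786.5, 6.6, 108.9], [645.2, -44.5, 107.1], [604.3, 68.6, 107.8]] 107.9
 top edges [149.1, 120.3, 149.2, 120.2]  side edges [150.7, 119.3, 152.2, 120.3]
 side-top [[1.4, -2.0], [1.3, -0.9], [-1.4, -2.1], [-0.4, -1.7]]
 reproj [[-0.26, 0.05], [-0.24, 0.06], [0.18, -0.03], [0.03, -0.0]]
plat [[703.5, 271.3, 156.8], [754.2, 140.4, 148.5], [619.4, 92.8, 148.1], [571.5, 224.1, 153.6]] 151.8
 top edges [138.9, 140.4, 139.3, 139.6]  side edges [143.3, 146.6, 143.7, 143.1]
 side-top [[2.9, -1.2], [2.1, -8.1], [-2.6, -8.0], [-0.9, -3.7]]
 reproj [[-0.46, 0.08], [-0.55, 0.12], [0.23, -0.03], [0.05, -0.01]]
```

View pics/ov2.png

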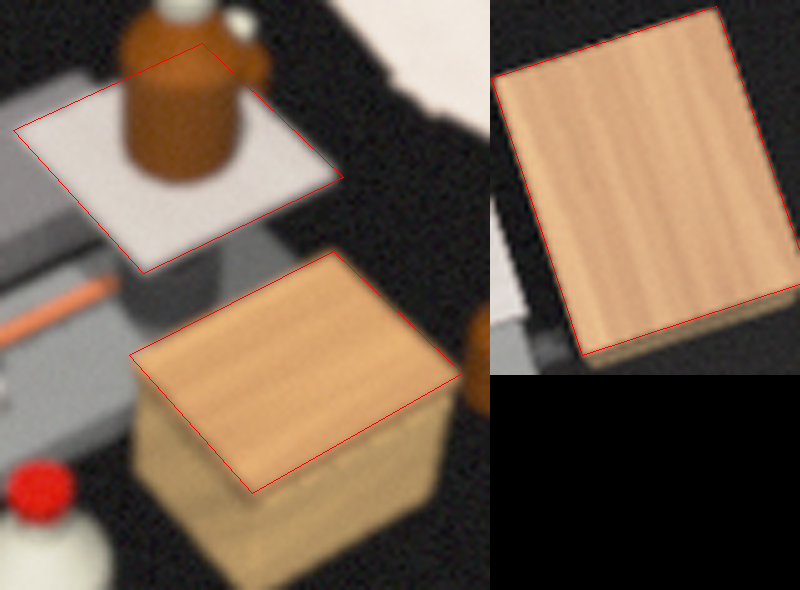

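The step fit is clean: planar, about 120×149 mm, top at z ≈ 108. The platform's near-right line fits its lower edge (≈148.3, where 148 is expected), so calibration bias is under about 1 mm. The target is therefore z ≈ 108. Next I'll pin down the valve axis and check IK.

```bash
python3 - <<'E'
from h import *
q=np.load("q0.npz");T=on_plane("top",q["pt_t"],158)[:,:2]
c=T.mean(0);ax=T[0]+T[1]-T[2]-T[3];ay=T[0]+T[3]-T[1]-T[2];yaw=np.arctan2(ax[1],ax[0]);print("yaw",yaw,np.arctan2(ay[1],ay[0])-np.pi/2,"valve from plat",c-170*np.array([np.cos(yaw),np.sin(yaw)]))
S=on_plane("top",q["st_t"],108)[:,:2];a=S[0]+S[1]-S[2]-S[3];print("step yaw",np.arctan2(a[1],a[0]))
B=on_plane("top",TO([(365,582),(533,525)]),30)[:,:2];u=np.array([np.cos(yaw),np.sin(yaw)]);print("base edge",np.linalg.norm(B[0]-B[1]),"valve",B.mean(0)+60*u)
t=cv2.imread("pics/top0.png");m=np.zeros(t.shape[:2],np.uint8);x,y=202,218
roi=t[y:y+36,x:x+20].max(2);mk=(roi<100).astype(np.uint8)
n,l,st,ce=cv2.connectedComponentsWithStats(mk);k=1+st[1:,4].argmax();cnt=max(cv2.findContours((l==k).astype(np.uint8),0,2)[0],key=cv2.contourArea)
r=cv2.minAreaRect(cnt);pix=np.array(ce[k])+[x,y];print("bar",pix,r,st[k],on_plane("top",pix,104),on_plane("top",pix,92))
v=np.array([502,123.]) 
for y in(yaw,yaw+.6,yaw+1.2,yaw-np.pi,yaw-np.pi+.6,yaw-np.pi+1.2):
    for z in(74,): 
        s=solve_ik([*v,z],[np.pi,0,y]);print(round(y,2),None if s is None else np.round(s,3))
E
```

```text
yaw 0.35113439966887294 0.3485553897978877 valve from plat [500.76100985 122.82841189]
step yaw 0.3502654803939344
base edge 116.90816404460614 valve [501.66675423 125.0113207 ]
bar [212.3968254 236.1031746] ((10.444953918457031, 18.316513061523438), (25.57396125793457, 5.076480388641357), 73.3007583618164) [  5   6  12  25 126] [[502.32841348 123.18255149 104.        ]] [[502.30466001 124.64156469  92.        ]]
0.35 [ 0.097  0.431 -0.488  0.652  0.     2.888]
0.95 [ 0.097  0.431 -0.488  0.652  0.     2.288]
1.55 [ 0.097  0.431 -0.488  0.652  0.     1.688]
-2.79 [ 0.097  0.431 -0.488  0.652  0.    -0.254]
-2.19 [ 0.097  0.431 -0.488  0.652  0.    -0.854]
-1.59 [ 0.097  0.431 -0.488  0.652  0.    -1.454]
```

```bash
cat >> h.py <<'E'
V=np.array([501.9,123.6]);YAW=0.350-np.pi
def shot(tag):
    s=imaging.capture("side");t=imaging.capture("top");cv2.imwrite(f"pics/s_{tag}.png",s);cv2.imwrite(f"pics/t_{tag}.png",t);return s,t
def fmt():
    s=bot.get_state();return "t%.2f q6 %.3f F%s M%s open %.2f tcp%s"%(s["t"],s["qpos"][5],s["contact_force"].round(1),s["wrist_torque"].round(2),s["opening"],s["tcp_pos"].round(1))
E
python3 - <<'E'
from h import *
bot.move_ptp([*V,230],[np.pi,0,YAW]);print(fmt())
print(bot.movel([*V,76],max_speed=120,threshold=15));print(fmt())
bot.grip(0.0,60);print(fmt())
shot("grip")
E
```

```text
t2.56 q6 -0.251 F[ 0.5  0.8 -0.2] M[0.01 0.   0.03] open 1.00 tcp[502.1 122.9 230. ]
False
t3.99 q6 -0.251 F[ 0.1 -0.5  0.1] M[ 0.04 -0.06  0.04] open 1.00 tcp[502.5 123.7  76.6]
t4.65 q6 -0.251 F[-0.6 -2.7  2.7] M[-0.67  0.02  0.03] open 0.14 tcp[502.2 123.   76.2]
```

```bash
python3 - <<'E'
import cv2,numpy as np
s=cv2.imread("pics/s_grip.png")[90:250,170:330];t=cv2.imread("pics/t_grip.png")[110:270,110:270]
cv2.imwrite("pics/g.png",np.hstack([cv2.resize(i,(400,400),interpolation=cv2.INTER_CUBIC) for i in(s,t)]))
E
```

```text
(no output)
```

View pics/g.png

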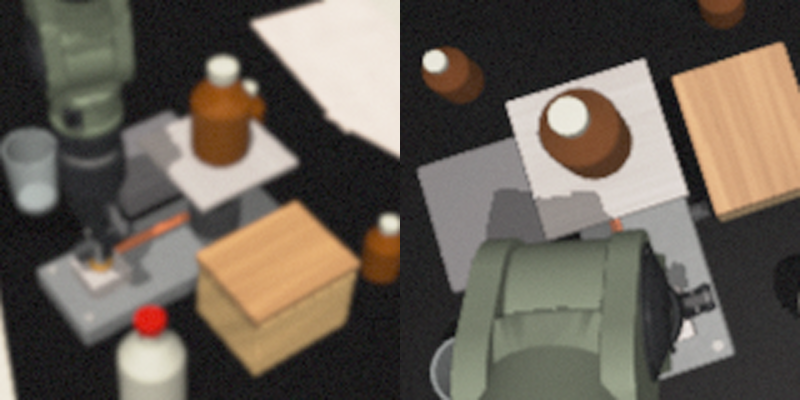

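Gripped cleanly, forces small. The side view shows the bottle cap at about (259,117), unobstructed, so I'll use it to track the drop.

```bash
cat >> h.py <<'E'
def cap(img,n,near):
    mk=(img.min(2)>135).astype(np.uint8);k,l,st,ce=cv2.connectedComponentsWithStats(mk)
    ok=[i for i in range(1,k) if 40<st[i,4]<450 and abs(ce[i]-near).max()<22 and abs(ce[i][0]-near[0])<8]
    i=min(ok,key=lambda i:abs(ce[i][0]-near[0]));m=l==i
    m=cv2.dilate(m.astype(np.uint8),np.ones((3,3)));w=m*np.clip(img.min(2).astype(float)-90,0,60)
    yy,xx=np.indices(w.shape);return np.array([(w*xx).sum(),(w*yy).sum()])/w.sum()
def cap0():
    a=cap(cv2.imread("pics/s_grip.png"),"side",[259,117]);b=cap(cv2.imread("pics/t_grip.png"),"top",[177,157]);return a,b,tri([a],[b])[0]
A0,B0,C0=cap0()
def drop(img):
    a=cap(img,"side",A0+[0,8]);zs=np.arange(0,75,1.);v=proj("side",[C0-[0,0,d] for d in zs])
    v=v-v[0]+A0;return float(np.interp(a[1],v[:,1],zs)),a
Q0=-0.251
def turn(op):
    q=np.array(bot.get_state()["qpos"]);q[:5]=QG[:5];q[5]=Q0-op;bot.move_j(q)
E
python3 - <<'E'
from h import *
print(A0,B0,C0.round(1),drop(cv2.imread("pics/s_grip.png")),drop(cv2.imread("pics/side0.png")))
q=np.array(solve_ik([*V,76],[np.pi,0,YAW]));print(q);np.save("qg.npy",q)
E
echo 'QG=np.load("qg.npy")' >> h.py
cat > p1.py <<'E'
from h import *
op=0.;last=0;tl=None;h=[]
try:
    for i in range(40):
        if i==0: op=0.30
        t0=bot.get_state()["t"];turn(op);t1=bot.get_state()["t"];bot.dwell(.25)
        t=bot.get_state()["t"];d,a=drop(imaging.capture("side"));h.append((t,d))
        r=(h[-1][1]-h[-2][1])/(h[-1][0]-h[-2][0]) if i else 0
        print("op %.2f mv %.2f t %.2f drop %.2f rate %.1f"%(op,t1-t0,t,d,r),a.round(1))
        if d>34 or t>30: break
        if r<6 and op<1.15 and not (d>1 and r>4.5): op+=0.05
        if r>13: op-=0.05
finally:
    turn(max(op-.4,0));print(fmt());print(drop(imaging.capture("side")),fmt());bot.dwell(.2);print(drop(imaging.capture("side")))
E
python3 p1.py
```

```text
[258.64505941 117.40291773] [176.69416053 156.03898265] [665.8 184.1 272.8] (0.0, array([258.64505941, 117.40291773])) (0.14274386083381022, array([258.63942738, 117.44393081]))
[ 0.09858529  0.42812806 -0.48624359  0.65642467  0.         -0.25141471]
op 0.30 mv 0.39 t 5.39 drop 0.09 rate 0.0 [258.6 117.4]
op 0.35 mv 0.25 t 5.94 drop 0.16 rate 0.1 [258.6 117.4]
op 0.40 mv 0.25 t 6.49 drop 0.11 rate -0.1 [258.6 117.4]
op 0.45 mv 0.25 t 7.04 drop 0.05 rate -0.1 [258.6 117.4]
op 0.50 mv 0.25 t 7.59 drop 3.40 rate 6.1 [258.7 118.4]
op 0.50 mv 0.25 t 8.14 drop 7.96 rate 8.3 [258.6 119.7]
op 0.50 mv 0.25 t 8.69 drop 10.97 rate 5.5 [258.6 120.5]
op 0.50 mv 0.25 t 9.24 drop 15.41 rate 8.1 [258.6 121.8]
op 0.50 mv 0.25 t 9.79 drop 18.72 rate 6.0 [258.5 122.7]
op 0.50 mv 0.25 t 10.34 drop 21.70 rate 5.4 [258.6 123.5]
op 0.50 mv 0.25 t 10.89 drop 24.86 rate 5.7 [258.6 124.4]
op 0.50 mv 0.25 t 11.44 drop 27.34 rate 4.5 [261.  125.1]
op 0.50 mv 0.25 t 11.99 drop 29.96 rate 4.8 [261.  125.8]
op 0.50 mv 0.25 t 12.54 drop 36.95 rate 12.7 [258.4 127.8]
t13.06 q6 -0.349 F[ 0.2 -4.8  4.7] M[-0.9   0.11 -0.1 ] open 0.15 tcp[502.1 123.1  76.2]
(38.9361107946988, array([258.3669894 , 128.29568157])) t13.11 q6 -0.349 F[-0.6 -4.8  4.8] M[-0.86  0.12 -0.12] open 0.14 tcp[502.2 123.1  76.2]
(38.93225695931897, array([258.38481595, 128.2946319 ]))
```

```bash
cat > chk.py <<'E'
from h import *
import sys
tag=sys.argv[1];s,t=shot(tag);q=np.load("q0.npz")
d,a=drop(s);b=cap(t,"top",B0);C=tri([a],[b])[0];print("cap drop side %.1f, two-view %.1f"%(d,C0[2]-C[2]),C.round(1),b.round(1))
# platform far/right edges in top; size change and side FR corner
M=(.15,.85);T0=on_plane("top",q["pt_t"],158);g=proj("top",np.c_[T0[:,:2],np.full(4,158-d)])
pt=g
for w in(2.5,2): pt=refine(t,pt,[M,M,(.1,.25),M],w=w,ch=2)
print("top fit minus predicted px (FL,FR):",(pt-g).round(2).tolist())
gs=proj("side",np.c_[T0[:,:2],np.full(4,158-d)])
A=cv2.resize(s[90:240,200:350],(600,600),interpolation=cv2.INTER_CUBIC)
cv2.polylines(A,[np.int32(((gs+.5-[200,90])*4).round())],True,(0,255,0),1);cv2.imwrite(f"pics/c_{tag}.png",A)
E
python3 chk.py mid
```

```text
cap drop side 39.0, two-view 39.1 [666.  184.1 233.8] [180.5 159.9]
top fit minus predicted px (FL,FR): [[-0.01, -0.08], [-0.0, 0.04], [0.0, -0.18], [-0.09, 0.5]]
```

View pics/c_mid.png

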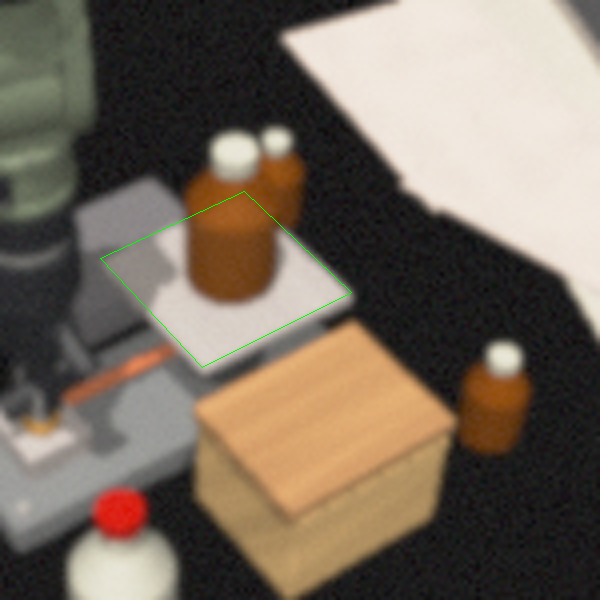

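Independent checks agree: platform at about 119 mm and still (cap two-view 39.1, side 39.0). About 11 mm to go.

```bash
cat > p2.py <<'E'
from h import *
try:
    turn(.50)
    for i in range(30):
        d,a=drop(imaging.capture("side"));t=bot.get_state()["t"];print("t %.2f drop %.2f x %.1f"%(t,d,a[0]))
        if d>48.2: break
        bot.dwell(.05)
finally:
    turn(.1);print(fmt())
bot.dwell(.2);print(drop(imaging.capture("side")))
E
python3 p2.py && python3 chk.py low
```

```text
t 13.97 drop 43.69 x 258.2
t 14.07 drop 45.17 x 258.2
t 14.18 drop 46.80 x 258.2
t 14.28 drop 48.36 x 258.1
t14.74 q6 -0.349 F[-0.3 -4.9  4.5] M[-0.87  0.1  -0.04] open 0.14 tcp[502.1 123.1  76.2]
(50.524444789749715, array([258.2043184 , 131.42491138]))
cap drop side 50.6, two-view 50.6 [666.  184.1 222.2] [181.6 160.9]
top fit minus predicted px (FL,FR): [[-0.19, -0.13], [0.05, -0.01], [-0.1, -0.16], [-0.09, 0.36]]
```

Platform at ≈107.5 against step ≈108. Now I'll shut the valve against its stop, release, back off and check.

```bash
cat > p3.py <<'E'
from h import *
turn(0.);print(fmt())
for o in(-.04,-.08,-.12):
    turn(o);bot.dwell(.1);print(o,fmt())
    if abs(bot.get_state()["wrist_torque"][2])>.6: break
turn(-.02);print(fmt())
bot.grip(1.0);print(fmt())
print(bot.movel([*V,230],max_speed=120));bot.move_ptp([300,-250,300],[np.pi,0,YAW]);print(fmt())
E
python3 p3.py && python3 chk.py end && python3 - <<'E'
from h import *
t=cv2.imread("pics/t_end.png");x,y=202,218
for n in("pics/top0.png","pics/t_end.png"):
    roi=cv2.imread(n)[y:y+36,x:x+20].max(2);l=(roi<100).astype(np.uint8)
    k,l,st,ce=cv2.connectedComponentsWithStats(l);j=1+st[1:,4].argmax();print(n,st[j],ce[j],cv2.minAreaRect(max(cv2.findContours((l==j).astype(np.uint8),0,2)[0],key=cv2.contourArea)))
o=np.hstack([cv2.resize(i,(400,400),interpolation=cv2.INTER_CUBIC) for i in(cv2.imread("pics/s_end.png")[90:250,170:330],t[120:280,110:270])]);cv2.imwrite("pics/e.png",o)
E
```

```text
t15.34 q6 -0.249 F[ 0.  -4.8  4.3] M[-0.96  0.05  0.06] open 0.15 tcp[502.2 123.   76.2]
-0.04 t15.69 q6 -0.212 F[-0.2 -5.6  5. ] M[-1.14  0.1   1.03] open 0.14 tcp[502.2 123.   76.3]
t15.94 q6 -0.231 F[-1.5 -5.3  5. ] M[-1.04  0.01  0.62] open 0.14 tcp[502.2 123.   76.3]
t16.64 q6 -0.231 F[-0.4  0.1 -1.1] M[-0.   -0.02 -0.01] open 1.00 tcp[501.9 123.7  76. ]
False
t19.66 q6 -1.234 F[0.5 0.2 1.2] M[-0.03  0.02  0.  ] open 1.00 tcp[ 300.4 -249.7  299.9]
cap drop side 50.5, two-view 50.5 [666.  184.1 222.3] [181.6 160.9]
top fit minus predicted px (FL,FR): [[-0.16, -0.16], [0.06, 0.03], [-0.13, -0.15], [-0.09, 0.36]]
pics/top0.png [  5   6  12  25 126] [10.3968254 18.1031746] ((10.444953918457031, 18.316513061523438), (25.57396125793457, 5.076480388641357), 73.3007583618164)
pics/t_end.png [  5   6  12  25 128] [10.359375 17.921875] ((10.311320304870605, 18.339622497558594), (25.54906463623047, 5.6317830085754395), 74.05460357666016)
```

View pics/e.png

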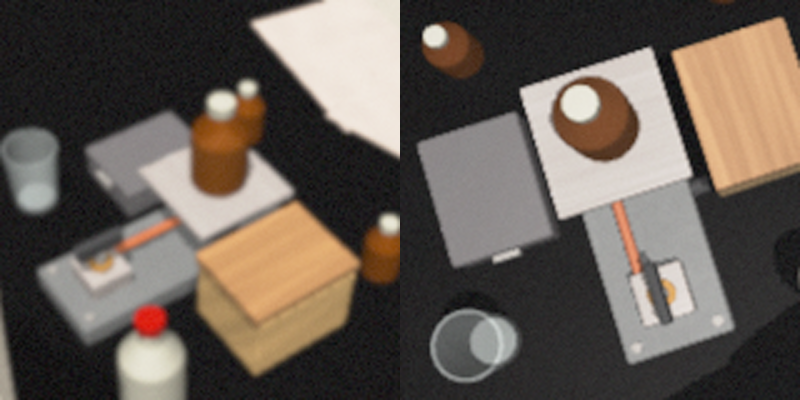

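The valve hit its stop firmly (moment 1.0 N m) and the bar is back at its starting angle. The bottle is standing, the bystanders haven't moved, and the platform is steady and level with the step.

```bash
python3 -c "
from bench import bot
bot.sign_off()"
```

```text
the job is handed in; nothing more can be done
```

The platform is level with the step to within about 1 mm, the valve is fully shut, and I handed the job in about 20 s into the 56 s allowed.

**What I did:** I gripped the T-bar and opened it in small steps; the platform started sinking at about 0.5 rad. I stopped it once at a 39 mm drop to check, then stopped it at its final height. I shut the valve against its stop, let go and moved the arm clear.

**Last checks:**
- **Height:** the platform dropped 50.5 mm (side view and two-view agree), so its top is at about 107.5 mm. I measured the step top at 107.9 mm by triangulation. Nothing changed after I let go.
- **Valve:** the moment rose to about 1.0 N m at the stop, and the bar is back at its starting angle to within 1°, which is as fine as the picture shows.
- **Sink speed:** it ran at about 5–8 mm/s on the first drop and about 15 mm/s on the last 11 mm. That is faster than I planned but under the 30 mm/s limit.
- **Surroundings:** the bottle is upright on the platform. The other things visible in the last picture look unmoved; the jar was outside that crop, so I did not check it.

**Disagreements:**
- My first platform height came out at 149 to 152 mm instead of the given 158 mm, because some fitted lines followed its lower edge. Allowing for that, the calibration bias is about 1 mm.
- The bottle-cap tracker briefly mixed up two caps during the first drop (readings at 11.4–12.0 s). The later readings, taken with the platform stopped, were consistent.

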